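# Pin and bolt a gear housing cover

### The job

The cover of the gear housing hangs on one bolt and has swung out of line. Take the tapered drift pin (round head) from the rack and push it fully down through one of the cover's two open holes into the hole below it, so that cover and housing line up; then, leaving the pin in, put the hex-headed bolt fully down into the other open hole.

Things in the scene. Friction and masses are not known exactly. Their poses are not given: they have to be found in the camera images.
- drift_pin: Steel pin upright in a grey rack of three 32 mm holes 75 mm apart. Round head 26 mm wide, 6-54 mm above the origin; collar 44 mm wide, 6 thick; below it 27 mm shank for 19 mm, then taper to a 6 mm tip at -60 mm. Origin: centre of collar underside, which rests on rack (80 mm high) or cover. z up; x across the row at start. 0.25 kg. Not the blunt square-headed dowel.
- bolt: Steel bolt upright in the same rack, unthreaded. Hex head 30 mm across flats, 6 to 42 mm above the origin; collar 44 mm wide, 6 thick; below it a 22 mm shank, 45 mm long, its last 10 mm coned to 12 mm. Origin: centre of the collar's underside. z up; at the start x points across the rack's row and across two flats. 0.25 kg.
- hole_a (a point): Left (+y) open 32 mm hole of the fixed steel housing (160x180x70 mm, hollow), centre, taken at the top face of the 8 mm cover plate, 78 mm over the bench, 72 mm free depth. z up, x towards the fitted bolt, whose axis is at x 95, y -55 mm from here (head 18 mm high). The cover's own 32 mm hole starts off this centre by x -4 to -5.5, y -7 to -9.5 mm.
- hole_b (a point): Right (-y) open 32 mm hole of the housing, 110 mm from hole_a, same height and axes. The cover's own hole starts off this centre by x +4 to +5.5, y -7 to -9.5 mm: the aluminium cover is turned 0.075-0.10 rad about the fitted bolt. It turns easily (about 1 N at a hole) and stays where put. A round boss stands 5 mm high in its middle.
Mind the look-alikes: they are no part of the job. What is shaped like the drift_pin but turquoise is not meant. What is shaped like the bolt but turquoise is not meant.

How it is judged:
By the outcome, as a careful person would: the job done as asked, in the order asked, and still so for the second after the job is handed in, with the robot touching nothing.
It also fails if it takes over 64 s, if anything falls off the work surface, if the arm or the gripper's body presses on something with over 40 N, if the wrist force passes 120 N, or if a joint passes its speed limit or range.

### The arm

A 6-joint arm with a two-finger parallel gripper is mounted at the origin on a cart in front of the work surface, level with it; the furniture and walls round the work are solid. World frame = base frame: x ahead of the robot, y to its left, z up, the work surface at z = 0. Lengths are in m, angles in rad, forces in N, time in s.
With the tool pointing down it reaches from about 0.375 to 0.9 m from the base axis. Payload 3.1 kg.
Tool frame: the origin (TCP) lies between the finger pads; the fingertips stand 11 mm ahead of it and the grasp point (between the pads) lies 8 mm behind it; z points along the fingers, y is the line along which they close (so a half turn about z gives the same grasp; the last joint's range is limited). The gripper opens to 87 mm and grips with 3 to 60 N. Pads are 19 mm wide; open, the fingers measure 117 mm over their backs; the gripper's body (75 mm by 190 mm) begins 51 mm behind the grasp point.
Start: joints at [-1.365, 0.527, 1.433, -0, 1.181, -0.178], TCP at [0.235, -0.579, 0.234] pointing down, gripper open.
Joint ranges: [-3.08, 3.08], [-0.75, 2.2], [0.22, 2.44], [-1.43, 4.57], [0, 2.65], [-2.85, 2.85]. Speed limits (rad/s): [2.79, 2.79, 3.14, 3.14, 3.14, 3.14].

### API

Orientations are given as a unit quaternion [x, y, z, w].
In Python, from plant import * gives the robot as it stands.
- The arm moves only by the tool drive_tool, never from a script. Its argument "increments" is one flat list of numbers, 5 for each row, row after row: the finger opening in m, from 0 to 0.087, then the shift along the tool's x, y, z in m, then the turn about the tool's z in rad. In form: [grip, tx, ty, tz, turn, grip, tx, ty, tz, turn, ...]. A call has 1 to 20 rows; each row shifts and turns the commanded pose from where the row before left it, along the tool's axes as they then stand; what a row does not reach is not made up. A row lasts 1/10 s, in which the tool goes at most 50 mm and 8.59 degrees, less where a joint would pass 70% of its speed; a pose out of reach is approached as far as the arm can. A call with a gripper value outside its range is refused whole. The fingers move at their own pace and stop on an object; the grip force is fixed at half the most. Time passes only in rows, so rows that do not move let the fingers close. It gives the time, the measured TCP pose, the force, the opening and the grip force at its end, in the units of the state.
- observe(): the state, without advancing time (a new reading comes with each control period).
- camera(name): name is "scene" or "top"; returns the picture (480x640x3 uint8, blue, green, red); there is no depth.
- calibration(name): a dict with "vfov" (degrees; the focal length in pixels is half the picture's height over the tangent of half this angle, whatever the lens; pixels are square), "cx", "cy" (the principal point, pixels), "R" (3x3) and "t" (3): a world point X has camera coordinates R X + t. Camera axes: x right, y down, z forward; pixel columns grow to the right and rows downward; lengths in m; the calibration is good to about 2 mm. A picture is of the moment at which its call begins. calibration takes no time and is no camera call.
- finish_job(): hands the job in; it is judged then, once.
Trained networks look in the newest picture that a camera, given by its name, has taken for a name from the list of things; names that differ only in an ending like _2 or _b are one class to them, and where a whole thing is asked for, a point or a joint stands for the part that bears it (a point fixed in the world has none). Each returns a list of dicts, best first, with "score" (0 to 1); they miss things now and then, are a little off and sometimes report something else, mostly with a low value. They report only what shows in the picture. A call takes as long as a camera call. They do not tell look-alikes from the thing itself.
- recognise(camera, target): "bbox" ([centre column, centre row, width, height] in pixels, round what is visible of it).
- cut_out(camera, target): "region" (480x640 bool, what is visible of it) and "bbox" ([centre column, centre row, width, height] in pixels, round what is visible of it).
The state is a dict: "clock": time; "joint_pos": joint angles; "qd": joint speeds; "effort": joint torques, N m; "position": TCP position; "tcp_rot": TCP orientation; "force": force on the tool from outside, world axes, zero at the start; "moment": the same for the moment, N m; "opening": finger opening in m; "grasp_force": force on a finger pad.
Only numpy, scipy, OpenCV 4.12 (cv2) and the standard library are available. Lean on these libraries where they do the work, as an engineer would, in place of code of your own. Each camera call takes 0.05 s, during which the arm holds its last target. There are 200 camera calls.

## Working session

There is one attempt and no reset: what is moved stays moved. The work goes in short steps, Python scripts to look and compute and a tool call to move; the robot and the scene stay as the last step left them, time stands still between calls to the robot, and variables do not carry over. Pictures are saved under pics/ and viewed, at most 10 in all, crops included, and the job is handed in when it is done.

Besides the shell and the picture viewer there is one more tool, called after ">>>" as name(argument=value, ...) on one line, values as JSON. drive_tool: Moves the arm, as the interface text tells. Its arguments: {"type":"object","properties":{"increments":{"type":"array"}},"required":["increments"]}

```bash
mkdir -p pics; python3 - <<'E'
from plant import *
import cv2
for n in("scene","top"):
    cv2.imwrite(f"pics/{n}0.png",camera(n)); c=calibration(n); print(n,c)
    for t in("drift_pin","bolt","hole_a"):
        try: print(t,[(round(d["score"],2),[round(float(v),1) for v in d["bbox"]]) for d in recognise(n,t)])
        except Exception as e: print(t,e)
s=observe(); print({k:s[k] for k in("clock","position","tcp_rot","force","opening")})
E
```

```text
scene {'vfov': 47.6108820691939, 'cx': 319.84431685175497, 'cy': 242.01527663973883, 'R': array([[-0.73187776, -0.68132025, -0.01255643],
       [-0.38424019,  0.4278304 , -0.81812018],
       [ 0.56277387, -0.59393927, -0.57491018]]), 't': array([0.29040867, 0.22634878, 1.21151294])}
drift_pin [(0.83, [238.5, 276.9, 15.4, 37.8]), (0.76, [236.6, 346.0, 40.5, 33.2])]
bolt [(0.79, [292.1, 302.9, 21.8, 30.1]), (0.76, [327.3, 247.3, 16.2, 30.8]), (0.64, [285.2, 247.6, 18.5, 29.6])]
hole_a [(0.62, [341.8, 221.0, 51.4, 54.8])]
top {'vfov': 49.42337540961028, 'cx': 318.22387586157964, 'cy': 238.4733882269152, 'R': array([[-1.31991411e-01, -9.91250437e-01,  9.15891046e-04],
       [-9.65202770e-01,  1.28312460e-01, -2.27858565e-01],
       [ 2.25747382e-01, -3.09593942e-02, -9.73693810e-01]]), 't': array([0.03928772, 0.42215253, 1.03452718])}
drift_pin [(0.9, [200.1, 238.6, 21.6, 21.8]), (0.65, [152.7, 307.0, 52.9, 25.6])]
bolt [(0.85, [275.9, 230.4, 17.1, 22.5]), (0.7, [229.8, 300.2, 25.6, 27.9]), (0.56, [332.0, 243.4, 18.2, 28.2])]
hole_a [(0.66, [419.0, 204.9, 107.2, 83.2])]
{'clock': 0.4, 'position': array([ 0.23460823, -0.57916892,  0.23339992]), 'tcp_rot': array([ 9.81550565e-01,  1.91202675e-01,  8.89351300e-06, -1.59503055e-04]), 'force': array([ 0.36425887, -0.52178793, -0.0015934 ]), 'opening': 0.08681036735552813}
```

View pics/top0.png

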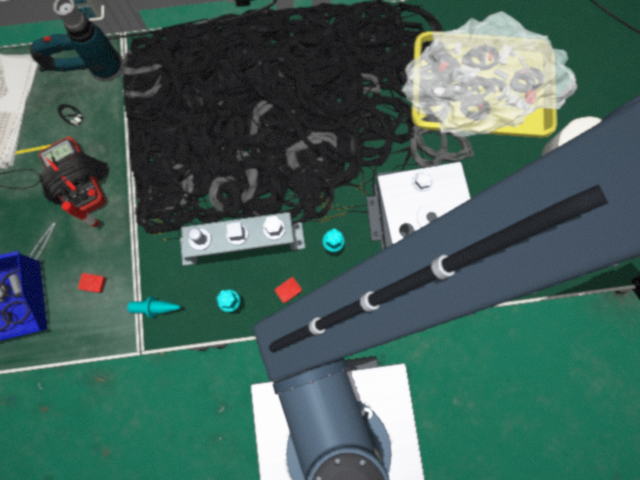

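View pics/scene0.png

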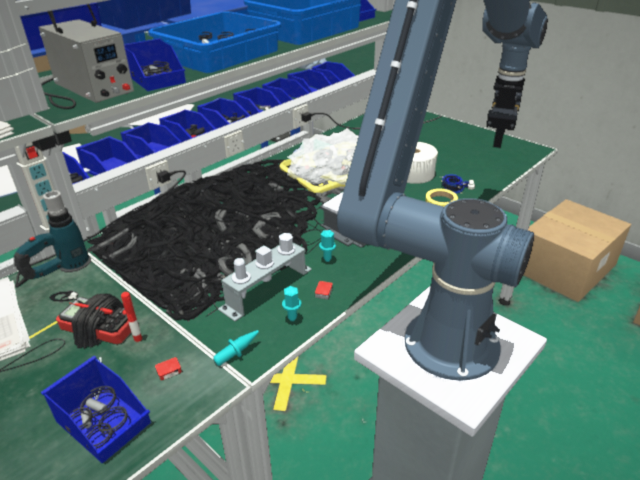

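The top view shows the rack with the round-headed pin at about (199,238), the square dowel at (236,231) and the hex bolt at (273,227). The housing at (425,200) is partly hidden by the arm. The turquoise look-alikes are at (333,240), (229,300) and lying at (153,307).

```bash
cat > h.py <<'E'
from plant import *
import cv2, numpy as np
def K(c): f=240/np.tan(np.radians(c["vfov"]/2)); return f
def ray(n,u,v,z):
    c=calibration(n); f=K(c); d=c["R"].T@np.array([(u-c["cx"])/f,(v-c["cy"])/f,1]); o=-c["R"].T@c["t"]
    return o+d*(z-o[2])/d[2]
def proj(n,X):
    c=calibration(n); p=c["R"]@np.array(X)+c["t"]; return np.array([c["cx"],c["cy"]])+K(c)*p[:2]/p[2]
def crop(im,u,v,w,h,s): return cv2.resize(im[v:v+h,u:u+w],None,fx=s,fy=s,interpolation=cv2.INTER_CUBIC)
E
python3 - <<'E'
from h import *
t=cv2.imread("pics/top0.png"); s=cv2.imread("pics/scene0.png")
a=crop(t,175,205,130,65,6); b=crop(s,215,220,100,100,5)
cv2.imwrite("pics/c1.png",a)
for u,v in((199,234),(236,227),(273,224)): print(ray("top",u,v,.13))
for u,v in((240,262),(263,250),(286,238)): print(ray("scene",u,v,.13))
print(ray("top",423,180,.09),ray("top",405,230,.078), ray("top",432,216,.078))
E
```

```text
[0.44372062 0.21165838 0.13      ]
[0.44818186 0.13989296 0.13      ]
[0.44472867 0.06856172 0.13      ]
[0.4393649 0.2216665 0.13     ]
[0.43496189 0.15442626 0.13      ]
[0.43028738 0.0830397  0.13      ]
[ 0.50780159 -0.24458468  0.09      ] [ 0.41116226 -0.19253096  0.078     ] [ 0.43294705 -0.2521451   0.078     ]
```

View pics/c1.png

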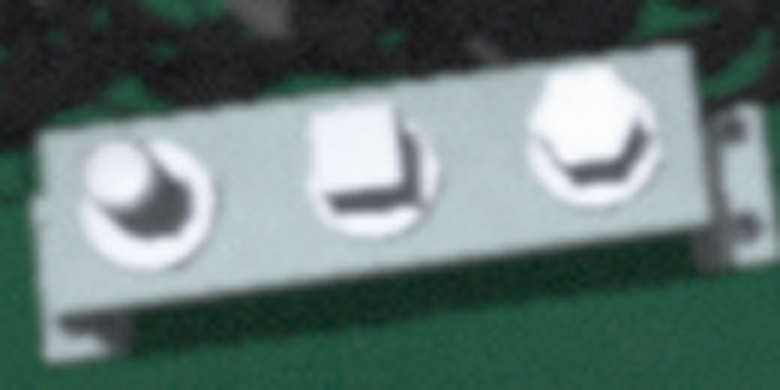

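The crop shows the pin collar at (148,203), its head top at (119,172), the dowel collar at (374,176), the bolt collar at (595,141) and the bolt head top at (588,113).

```bash
python3 - <<'E'
from h import *
g=lambda x,y:((x+.5)/6-.5+175,(y+.5)/6-.5+205)
P={}
for n,x,y,z in(("pinc",148,203,.086),("pinh",119,172,.134),("dowc",374,176,.086),("bc",595,141,.086),("bh",588,113,.122)):
    P[n]=ray("top",*g(x,y),z); print(n,P[n].round(4), proj("scene",P[n]).round(1))
d=P["bc"]-P["pinc"];print(np.linalg.norm(d),np.degrees(np.arctan2(d[1],d[0])))
s=cv2.imread("pics/scene0.png"); cv2.imwrite("pics/c2.png",crop(s,215,220,100,75,8))
E
```

```text
pinc [0.4465 0.2207 0.086 ] [240.2 275.5]
pinh [0.4453 0.2194 0.134 ] [238.9 259.1]
dowc [0.4458 0.145  0.086 ] [264.2 261.2]
bc [0.4481 0.0704 0.086 ] [285.5 247.5]
bh [0.4482 0.0697 0.122 ] [285.  235.6]
0.15034937910425036 -89.40382597769492
```

View pics/c2.png

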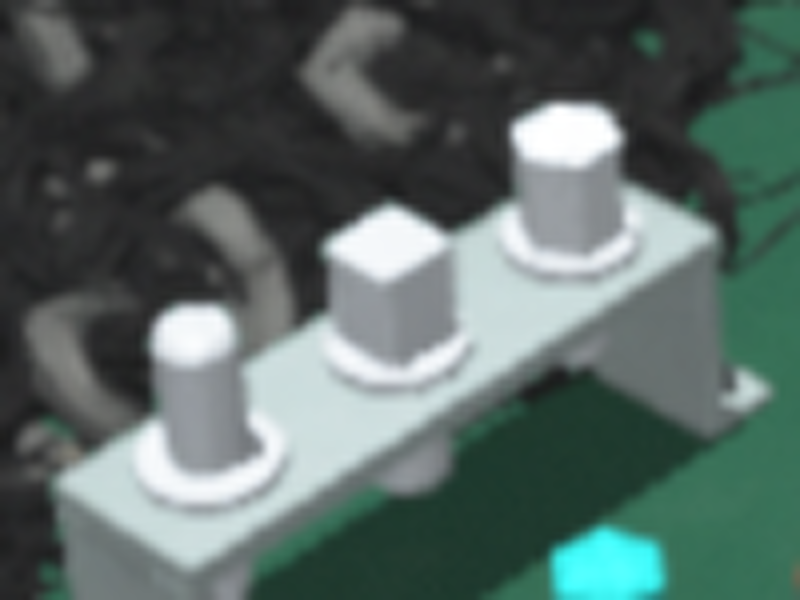

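Both cameras agree to within 1–2 mm: the pin is at (0.446, 0.2205), the bolt at (0.448, 0.070), and the row lies along y with the measured 150 mm matching the given spacing. I turn the tool so the fingers close along world x, then travel to above the pin.

>>> drive_tool(increments=[0.087,0,0,0,-0.148,0.087,0,0,0,-0.148,0.087,0,0,0,-0.148,0.087,0,0,0,-0.148,0.087,0,0,0,-0.148,0.087,0,0,0,-0.148,0.087,0,0,0,-0.148,0.087,0,0,0,-0.15,0.087,0.035,0.027,0,0,0.087,0.035,0.027,0,0,0.087,0.035,0.027,0,0,0.087,0.035,0.027,0,0,0.087,0.035,0.027,0,0,0.087,0.035,0.027,0,0,0.087,0.035,0.027,0,0,0.087,0.034,0.0265,0,0])

```text
clock: 2.0
position: [0.4511, -0.2987, 0.2338]
tcp_rot: [0.707, 0.707, 0.0, 0.0]
force: [0.1, -0.4, 0.5]
opening: 0.087
grasp_force: 0.0
```

>>> drive_tool(increments=[0.087,0.043,0,0,0,0.087,0.043,0,0,0,0.087,0.043,0,0,0,0.087,0.043,0,0,0,0.087,0.043,0,0,0,0.087,0.043,0,0,0,0.087,0.043,0,0,0,0.087,0.043,0,0,0,0.087,0.043,0,0,0,0.087,0.043,0,0,0,0.087,0.043,0,0,0,0.087,0.043,0,0,0,0.087,0,0,0,0,0.087,0,0,0,0])

```text
clock: 3.4
position: [0.4498, 0.2164, 0.2335]
tcp_rot: [0.706, 0.708, -0.0, 0.0]
force: [-0.4, 0.3, -0.6]
opening: 0.0872
grasp_force: 0.0
```

```bash
python3 - <<'E'
from h import *
s=observe(); print(s["clock"],s["position"],s["tcp_rot"],s["joint_pos"])
t=camera("top"); sc=camera("scene"); cv2.imwrite("pics/t1.png",t); cv2.imwrite("pics/s1.png",sc)
cv2.imwrite("pics/c3.png",crop(t,365,155,130,100,6))
cv2.imwrite("pics/c4.png",crop(sc,305,165,110,82,7))
E
```

```text
3.4 [0.44979285 0.21641344 0.2335268 ] [ 7.06088104e-01  7.08123936e-01 -1.94274825e-04  2.06129639e-04] [ 2.24528679e-01  3.59167176e-01  1.74244013e+00 -6.44597053e-04
  1.04009437e+00  2.21975862e-01]
```

View pics/c3.png

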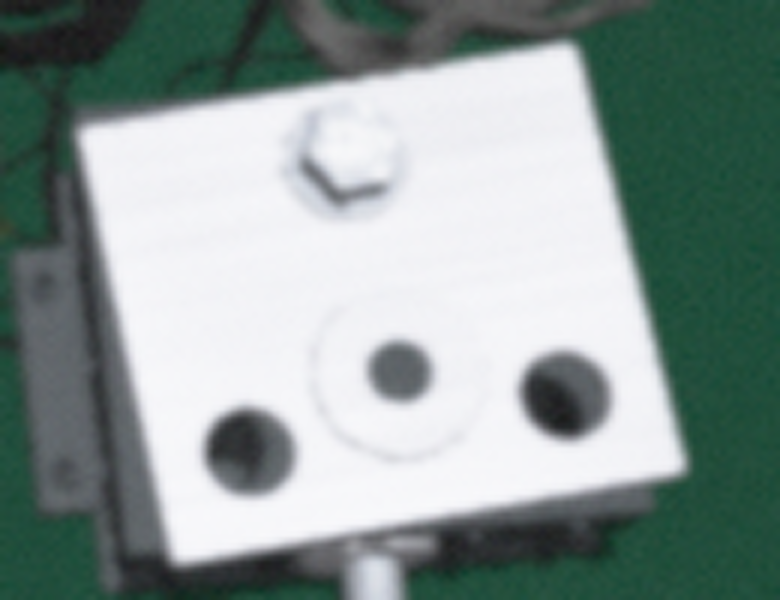

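The crop shows the cover's left hole at (250,451), its right hole at (565,395) and the fitted bolt's washer at about (346,160).

```bash
python3 - <<'E'
from h import *
g=lambda x,y:((x+.5)/6-.5+365,(y+.5)/6-.5+155)
A=ray("top",*g(250,451),.078);B=ray("top",*g(565,395),.078)
W=ray("top",*g(346,160),.080);H=ray("top",*g(352,140),.096)
print(A,B,W,H,np.linalg.norm(A-B),np.linalg.norm(A-W),np.linalg.norm(B-W))
d=(A-B)[:2]; c=np.arctan2(-d[0],d[1]); print("cover yaw",c)
ex=np.array([np.cos(c),np.sin(c)]);M=(A+B)[:2]/2; C=M+.095*ex; print("bolt axis from holes",C)
C=(C*2+W[:2])/3
for dl in(.075,.0875,.10):
    h=c-dl; R=np.array([[np.cos(h),-np.sin(h)],[np.sin(h),np.cos(h)]])
    ha=C+R@[-.095,.055];hb=C+R@[-.095,-.055]; print(dl,h,ha,hb)
for X in(A,B,W): print(proj("scene",X))
E
```

```text
[ 0.41134366 -0.19513251  0.078     ] [ 0.41658046 -0.30446517  0.078     ] [ 0.50856182 -0.24514144  0.08      ] [ 0.51020424 -0.24433781  0.096     ] 0.10945800839155727 0.10934470362856742 0.10947088205390383
cover yaw 0.04786131265111073
bolt axis from holes [ 0.50885327 -0.24525375]
0.075 -0.027138687348889266 [ 0.41528355 -0.18765871] [ 0.41229866 -0.2976182 ]
0.0875 -0.039638687348889264 [ 0.4160103  -0.18649483] [ 0.41165119 -0.29640842]
0.1 -0.052138687348889275 [ 0.41675155 -0.18534012] [ 0.41101889 -0.29519064]
[363.43681567 213.62892839]
[385.86462705 198.06938243]
[348.52738549 194.54227514]
```

View pics/c4.png

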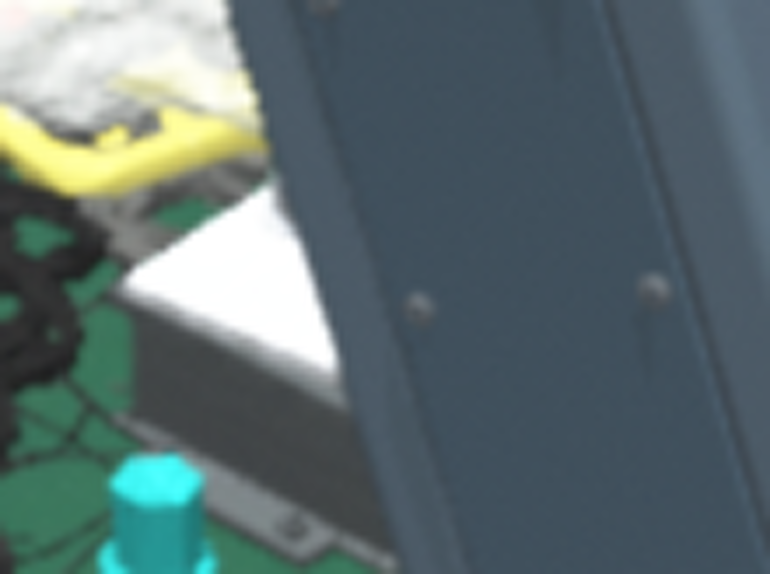

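The scene view of the housing is hidden by the arm, but the top view is self-consistent (109.3–109.5 mm against the expected 109.8–110 mm). Now I grasp the pin.

>>> drive_tool(increments=[0.087,0.004,-0.004,0,0,0.087,0,0,0.025,0,0.087,0,0,0.03,0,0.087,0,0,0.03,0,0.087,0,0,0.025,0,0.087,0,0,0.016,0,0.087,0,0,0,0,0.087,0,0,0,0,0.02,0,0,0,0,0.02,0,0,0,0,0.02,0,0,0,0,0.02,0,0,0,0,0.02,0,0,0,0,0.02,0,0,0,0,0.02,0,0,0,0,0.02,0,0,0,0,0.02,0,0,0,0,0.02,0,0,0,0])

```text
clock: 5.3
position: [0.446, 0.2197, 0.1075]
tcp_rot: [0.707, 0.707, -0.0, -0.0]
force: [-0.8, 0.6, 0.3]
opening: 0.0252
grasp_force: 30.0
```

```bash
python3 - <<'E'
from h import *
g=lambda x,y:((x+.5)/6-.5+365,(y+.5)/6-.5+155)
a=ray("top",*g(12,252),.006);b=ray("top",*g(42,512),.006); d=a-b; print("housing yaw",np.arctan2(d[1],d[0]))
E
```

```text
housing yaw -0.04349373392017589
```

>>> drive_tool(increments=[0.02,0,0,-0.02,0,0.02,0,0,-0.03,0,0.02,0,0,-0.04,0,0.02,0,0,-0.04,0,0.02,0,0,-0.02,0,0.02,-0.03,-0.002,0,0,0.02,-0.045,-0.003,0,0,0.02,-0.045,-0.003,0,0,0.02,-0.045,-0.003,0,0,0.02,-0.045,-0.003,0,0,0.02,-0.045,-0.003,0,0,0.02,-0.045,-0.003,0,0,0.02,-0.045,-0.003,0,0,0.02,-0.045,-0.003,0,0,0.02,-0.045,-0.003,0,0,0.02,-0.045,-0.003,0,0,0.02,-0.04,-0.003,0,0,0.02,0,0,0,0,0.02,0,0,0,0,0.02,0,0,0,0])

```text
clock: 7.3
position: [0.4104, -0.2987, 0.2569]
tcp_rot: [0.707, 0.707, 0.0, -0.001]
force: [-1.2, 0.0, -2.8]
opening: 0.0249
grasp_force: 30.0
```

```bash
python3 - <<'E'
from h import *
s=observe(); print(s["clock"],s["position"],s["force"],s["opening"])
t=camera("top"); sc=camera("scene"); cv2.imwrite("pics/t2.png",t); cv2.imwrite("pics/s2.png",sc)
a=crop(t,345,125,160,120,5)
b=crop(sc,325,115,120,120,5)
cv2.imwrite("pics/c5.png",np.hstack([cv2.resize(a,(400,300)),cv2.resize(b,(300,300))]))
p=s["position"].copy();p[2]-=.0275+.06;print(proj("scene",p),proj("top",p))
E
```

```text
7.3 [ 0.41044916 -0.29874438  0.25685065] [-1.19436775  0.0081205  -2.79722228] 0.024904310288430695
[388.23967769 171.36923501] [469.27676193 211.1318506 ]
```

View pics/c5.png

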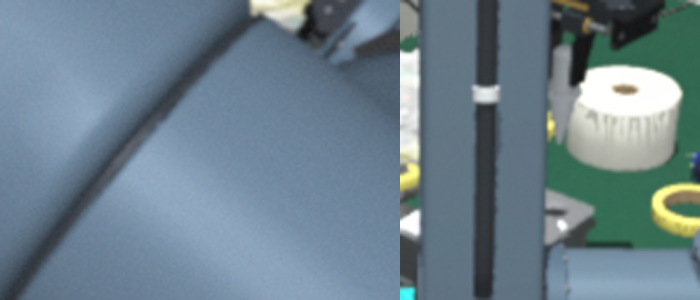

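The scene view shows the pin upright in the gripper, its tip at about (389,173) against a predicted (388,171). Cover hole B is visible at about (387,199), as computed. I descend into the overlap of the two holes at B.

>>> drive_tool(increments=[0.02,-0.002,0.0035,0,0,0.02,0,0,0.02,0,0.02,0,0,0.03,0,0.02,0,0,0.02,0,0.02,0,0,0.012,0,0.02,0,0,0.006,0,0.02,0,0,0.006,0,0.02,0,0,0.006,0,0.02,0,0,0,0,0.02,0,0,0,0])

```text
clock: 8.4
position: [0.4148, -0.3025, 0.1579]
tcp_rot: [0.707, 0.707, -0.0, 0.0]
force: [0.3, 0.4, -2.5]
opening: 0.0243
grasp_force: 30.0
```

>>> drive_tool(increments=[0.02,0.0015,-0.0008,0.004,0,0.02,0.0005,0,0.004,0,0.02,0,0,0.004,0,0.02,0,0,0,0,0.02,0,0,0,0])

```text
clock: 8.9
position: [0.4138, -0.3002, 0.1454]
tcp_rot: [0.707, 0.707, 0.0, -0.0]
force: [-0.6, -0.1, -2.8]
opening: 0.025
grasp_force: 30.0
```

>>> drive_tool(increments=[0.02,0.0008,-0.0005,0.003,0,0.02,0.0008,-0.0005,0.003,0,0.02,0.0008,-0.0005,0.003,0,0.02,0.0008,-0.0005,0.003,0,0.02,0.0008,-0.0004,0.003,0,0.02,0,0,0.003,0,0.02,0,0,0,0,0.02,0,0,0,0])

```text
clock: 9.7
position: [0.4112, -0.296, 0.1272]
tcp_rot: [0.707, 0.707, 0.0, -0.001]
force: [0.5, -0.7, -2.9]
opening: 0.0252
grasp_force: 30.0
```

>>> drive_tool(increments=[0.02,0,0,0.003,0,0.02,0,0,0.003,0,0.02,0,0,0.003,0,0.02,0,0,0.003,0,0.02,0,0,0.003,0,0.02,0,0,0.002,0,0.02,0,0,0,0,0.02,0,0,0,0])

```text
clock: 10.5
position: [0.4113, -0.2961, 0.1104]
tcp_rot: [0.707, 0.707, 0.0, -0.0]
force: [0.2, -0.9, -4.2]
opening: 0.0247
grasp_force: 30.0
```

>>> drive_tool(increments=[0.02,0.001,-0.0006,0,0,0.02,0.001,-0.0006,0,0,0.02,0,0,0,0,0.02,0,0,0,0])

```text
clock: 10.9
position: [0.4104, -0.2943, 0.1107]
tcp_rot: [0.707, 0.707, 0.0, 0.0]
force: [1.2, -1.1, -3.0]
opening: 0.025
grasp_force: 30.0
```

Cover is following with little force. A little more, then seat.

>>> drive_tool(increments=[0.02,0.0005,-0.0003,0,0,0.02,0,0,0,0,0.02,0,0,0.002,0,0.02,0,0,0.002,0,0.02,0,0,0.001,0,0.02,0,0,0.001,0,0.02,0,0,0,0])

```text
clock: 11.6
position: [0.4102, -0.2945, 0.1054]
tcp_rot: [0.707, 0.707, -0.0, 0.001]
force: [-0.6, -2.4, 5.1]
opening: 0.025
grasp_force: 30.0
```

>>> drive_tool(increments=[0.087,0,0,0,0,0.087,0,0,0,0,0.087,0,0,0,0,0.087,0,0,0,0,0.087,0,0,0,0,0.087,0,0,-0.02,0,0.087,0,0,-0.03,0,0.087,0,0,-0.04,0,0.087,0,0,-0.04,0,0.087,0.03,0.004,0,0,0.087,0.045,0.005,0,0,0.087,0.045,0.005,0,0,0.087,0.045,0.005,0,0,0.087,0.045,0.005,0,0,0.087,0.045,0.005,0,0,0.087,0.045,0.004,0,0,0.087,0.045,0.004,0,0,0.087,0.02,0.001,0,0,0.087,0,0,0,0,0.087,0,0,0,0])

```text
clock: 13.6
position: [0.4476, 0.0713, 0.2344]
tcp_rot: [0.707, 0.708, -0.0, -0.0]
force: [0.1, 0.1, -0.1]
opening: 0.0872
grasp_force: 0.0
```

```bash
python3 - <<'E'
from h import *
s=observe(); print(s["clock"],s["position"],s["force"],s["opening"])
t=camera("top"); cv2.imwrite("pics/t3.png",t)
cv2.imwrite("pics/c6.png",crop(t,365,155,130,100,6))
E
```

```text
13.6 [0.44763001 0.07130093 0.23441487] [ 0.1004511   0.06122873 -0.0892291 ] 0.08722865098847772
```

View pics/c6.png

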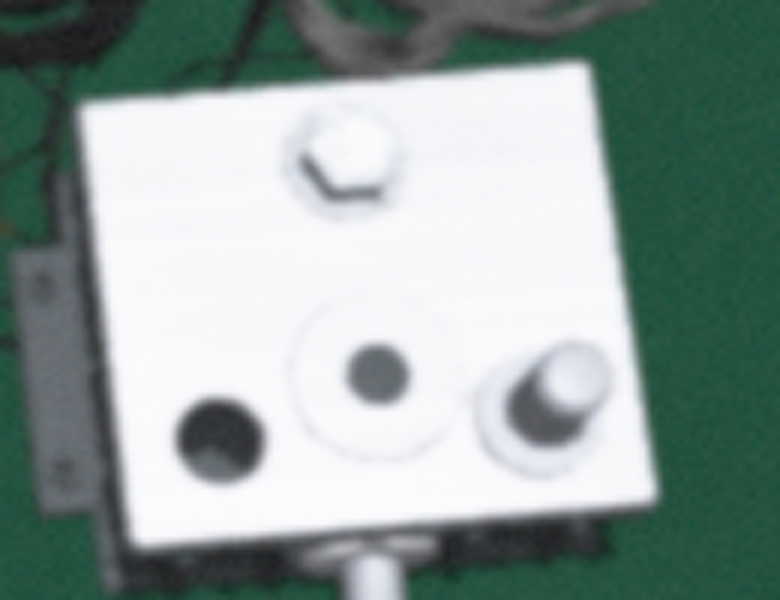

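The top view shows the pin's collar flat on the cover at (540,420) and the cover swung into line, with open hole A now at (220,441).

>>> drive_tool(increments=[0.087,-0.001,0,0.02,0,0.087,0,0,0.03,0,0.087,0,0,0.03,0,0.087,0,0,0.03,0,0.087,0,0,0.016,0,0.087,0,0,0.006,0,0.087,0,0,0,0,0.02,0,0,0,0,0.02,0,0,0,0,0.02,0,0,0,0,0.02,0,0,0,0,0.02,0,0,0,0,0.02,0,0,0,0,0.02,0,0,0,0,0.02,0,0,0,0,0.02,0,0,0,0,0.02,0,0,0,0])

```text
clock: 15.35
position: [0.4479, 0.0703, 0.1025]
tcp_rot: [0.707, 0.707, -0.0, -0.0]
force: [-0.5, 0.0, 0.5]
opening: 0.0296
grasp_force: 30.0
```

```bash
python3 - <<'E'
from h import *
g=lambda x,y:((x+.5)/6-.5+365,(y+.5)/6-.5+155)
A=ray("top",*g(220,441),.078); B=ray("top",*g(540,420),.084); P=ray("top",*g(574,374),.132)
d=(A[:2]-np.array([.50875,-.2452])); print(A,B,P,"yaw",np.arctan2(d[1],d[0])-np.arctan2(.055,-.095))
E
```

```text
[ 0.41611959 -0.18566656  0.078     ] [ 0.4077296  -0.29255563  0.084     ] [ 0.41057792 -0.2917719   0.132     ] yaw -0.04642957372988432
```

>>> drive_tool(increments=[0.02,0,0,-0.02,0,0.02,0,0,-0.03,0,0.02,0,0,-0.04,0,0.02,0,0,-0.02,0,0.02,-0.03,-0.004,0,0,0.02,-0.04,-0.005,0,0,0.02,-0.045,-0.005,0,0,0.02,-0.045,-0.005,0,0,0.02,-0.045,-0.005,0,0,0.02,-0.035,-0.005,0,0,0.02,-0.016,-0.003,0,0,0.02,0,0,0,0,0.02,0,0,0,0,0.02,0,0,0,0])

```text
clock: 16.75
position: [0.4155, -0.1844, 0.2122]
tcp_rot: [0.707, 0.707, 0.0, -0.001]
force: [0.2, 0.8, -2.6]
opening: 0.0293
grasp_force: 30.0
```

```bash
python3 - <<'E'
from h import *
s=observe(); print(s["clock"],s["position"],s["force"],s["opening"])
t=camera("scene"); cv2.imwrite("pics/s3.png",t)
cv2.imwrite("pics/c7.png",crop(t,325,115,100,100,6))
p=s["position"].copy();p[2]-=.0225+.045;print(proj("scene",p))
E
```

```text
16.75 [ 0.4154928  -0.18443638  0.21222381] [ 0.1782196   0.80873925 -2.62316743] 0.029301171854411546
[360.5660257  193.73508626]
```

View pics/c7.png

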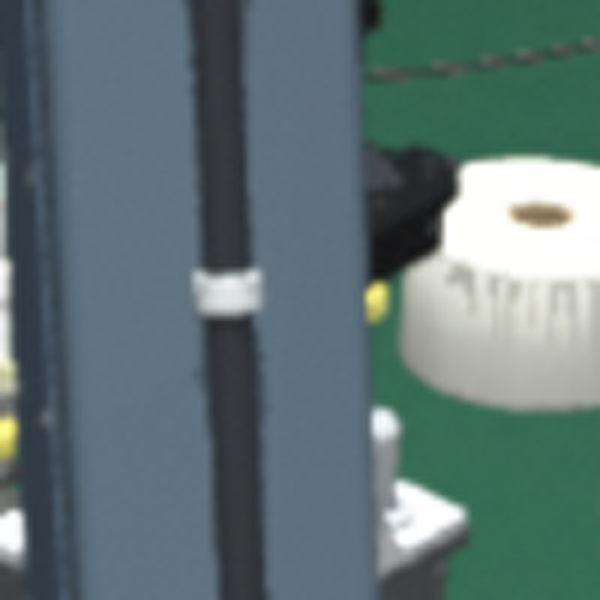

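The scene view shows the pin standing upright on the cover at about (388,190). The arm hides the bolt, but the wrist force of −2.6 N is its weight, so it is held. I descend to just inside the hole.

>>> drive_tool(increments=[0.02,-0.0012,0.0005,0.02,0,0.02,0,0,0.025,0,0.02,0,0,0.015,0,0.02,0,0,0.006,0,0.02,0,0,0.005,0,0.02,0,0,0.005,0,0.02,0,0,0,0,0.02,0,0,0,0])

```text
clock: 17.6
position: [0.4167, -0.1871, 0.1369]
tcp_rot: [0.707, 0.707, 0.0, 0.0]
force: [0.1, -0.5, -2.5]
opening: 0.03
grasp_force: 30.0
```

>>> drive_tool(increments=[0.02,0.001,-0.0005,0.004,0,0.02,0,0,0.004,0,0.02,0,0,0.004,0,0.02,0,0,0.004,0,0.02,0,0,0.004,0,0.02,0,0,0.004,0,0.02,0,0,0.004,0,0.02,0,0,0.004,0,0.02,0,0,0,0,0.02,0,0,0,0])

```text
clock: 18.6
position: [0.4159, -0.1859, 0.1044]
tcp_rot: [0.707, 0.707, -0.0, -0.0]
force: [0.5, 0.2, -1.7]
opening: 0.0301
grasp_force: 30.0
```

>>> drive_tool(increments=[0.02,0,0,0.002,0,0.02,0,0,0.002,0,0.02,0,0,0.0005,0,0.02,0,0,0,0])

```text
clock: 19.0
position: [0.4161, -0.1861, 0.1005]
tcp_rot: [0.707, 0.707, 0.0, 0.0]
force: [-0.7, 0.6, 3.6]
opening: 0.0298
grasp_force: 30.0
```

Contact force appeared at exactly the expected seated height. I release, withdraw and move clear.

>>> drive_tool(increments=[0.087,0,0,0,0,0.087,0,0,0,0,0.087,0,0,0,0,0.087,0,0,0,0,0.087,0,0,0,0,0.087,0,0,0,0,0.087,0,0,-0.02,0,0.087,0,0,-0.03,0,0.087,0,0,-0.04,0,0.087,0,0,-0.04,0,0.087,0.03,0.004,0,0,0.087,0.045,0.005,0,0,0.087,0.045,0.005,0,0,0.087,0.045,0.005,0,0,0.087,0.045,0.005,0,0,0.087,0.04,0,0,0,0.087,0.02,0,0,0,0.087,0,0,0,0,0.087,0,0,0,0])

```text
clock: 20.9
position: [0.4397, 0.0841, 0.23]
tcp_rot: [0.707, 0.708, -0.0, 0.0]
force: [0.9, -0.2, 0.2]
opening: 0.087
grasp_force: 0.0
```

```bash
python3 - <<'E'
from h import *
s=observe(); print(s["clock"],s["position"],s["force"])
t=camera("top"); cv2.imwrite("pics/c8.png",crop(t,365,155,130,100,6))
E
```

```text
20.9 [0.43972209 0.08406642 0.22997735] [ 0.90488431 -0.22981101  0.24728571]
```

View pics/c8.png

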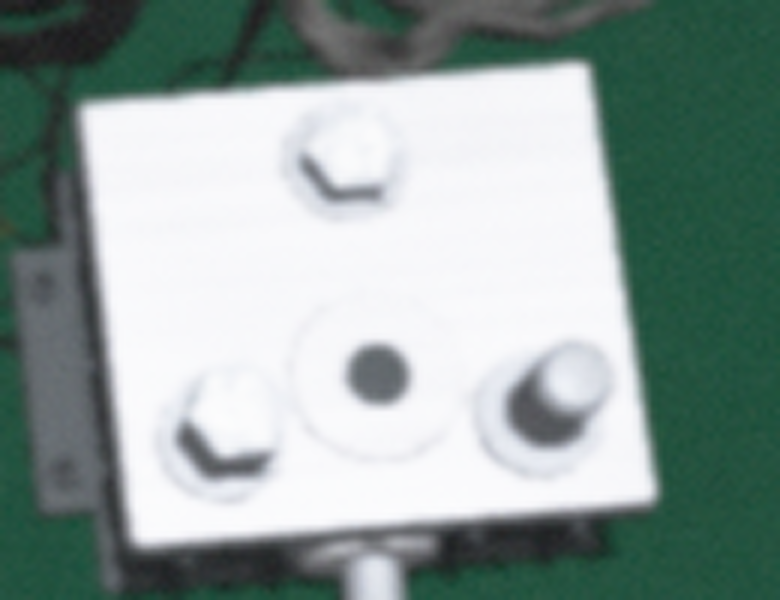

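The bolt's collar sits flat on the cover at about (220,435), the pin is still seated at (540,420), and the cover is aligned.

```bash
python3 -c "
from plant import *
print(finish_job())"
```

```text
the job is handed in; nothing more can be done
None
```

The job is done and handed in at about 21 s of the 64 s allowed: the drift pin is fully seated in hole B with the cover lined up, and the hex bolt is fully seated in hole A.

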